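Put the carving kit back into its fitted tray

TASK

Put the four pieces of the carving kit (the palm gouge, the carving knife, the sharpening stone and the finger plane) away in the tool tray, each lying flat on the floor of the pocket cut for it; set them down, do not drop them. The screwdriver and the filling knife look similar but do not belong in the tray: leave them lying where they are.

Things in the scene. Friction and masses are not known exactly. Their poses are not given: they have to be found in the camera images.
- gouge: Palm gouge, 125 mm long, lying: eight-sided pear-shaped wooden handle, 34 mm across flats and 34 high, x -62 to 0 mm (parallel-sided -54 to -10); thin steel shank flaring to a hollow curved edge 22 mm wide at x +62. Blade hangs 14 mm above the bench. Balance and grip point x -26, across the handle (along y). 75 g. Origin: centre of underside, mid-length; x to the working end, z up.
- knife: Carving knife, 130 mm long, lying on its side: flat-sided wooden handle 26 mm wide (y), 22 high, x -65 to +22 mm, two brass rivets; narrow steel blade 14 mm wide running to a point at x +65. Grip across the handle at about x -18. 60 g. Origin: centre of underside, mid-length; x to the working end, z up.
- stone: Sharpening stone: plain grey bar 115 mm long (x), 38 wide (y), 22 high, edges rounded, both ends alike. Grip across its width at the middle. 190 g. Origin: centre of underside; z up.
- plane: Finger plane (very small plane) standing on its sole: brass body 70 mm long (x), 36 wide (y) over the middle 46 mm, 28 wide at the ends, 24 high; a slanting steel iron and dark wooden wedge rise to 45 mm. Grip across the brass sides at the middle. 240 g. Origin: centre of underside; z up.
- gouge_block: Tray block with the gouge's pocket: 54 mm across from x -72 to +10 mm (handle), then a channel 32 across to x +73 (blade). Home: gouge origin over block origin, same x direction. Fixed plywood, 156 x 75 mm; one of 4 side by side (pitch 76.5, any order) in a dark tray with walls 20 mm high. Origin: centre of underside, 4 mm above bench; pocket floor z +5, top z +14; x away from robot.
- knife_block: Tray block with the carving knife's pocket: 46 mm across from x -73 to +31 mm (handle), then a channel 22 across to x +73 (blade). Home: knife origin over block origin, same x direction. Fixed plywood, 156 x 75 mm; one of 4 side by side (pitch 76.5, any order) in a dark tray with walls 20 mm high. Origin: centre of underside, 4 mm above bench; pocket floor z +5, top z +14; x away from robot.
- stone_block: Tray block with the sharpening stone's pocket: one long rectangle 134 x 58 mm about its centre. Home: stone origin over block origin, lengthwise, either way round. Fixed plywood, 156 x 75 mm; one of 4 side by side (pitch 76.5, any order) in a dark tray with walls 20 mm high. Origin: centre of underside, 4 mm above bench; pocket floor z +5, top z +14; x away from robot.
- plane_block: Tray block with the finger plane's pocket: one short rectangle 90 x 56 mm about its centre. Home: plane origin over block origin, lengthwise along x, either way round. Fixed plywood, 156 x 75 mm; one of 4 side by side (pitch 76.5, any order) in a dark tray with walls 20 mm high. Origin: centre of underside, 4 mm above bench; pocket floor z +5, top z +14; x away from robot.
- screwdriver: Stubby screwdriver, not part of the carving kit, 125 mm long, lying: the gouge's eight-sided pear-shaped wooden handle (62 mm long, 34 across), but a straight round 6 mm shaft ending in a small flat tip 7.5 mm wide. Origin: centre of underside, mid-length; x to the working end, z up.
- filling_knife: Filling knife (filler scraper), not part of the carving kit, 130 mm long, lying flat: a handle like the carving knife's (77 x 26 x 22 mm), but a broad thin blade widening to a square end 42 mm wide. Origin: centre of underside, mid-length; x to the working end, z up.
Not all that is in view belongs to the job. Leave any orange or pink look-alike of the knife alone. What is shaped like the gouge but blue is not meant.

How it is judged:
At the end, for the whole second after the job is handed in: Each kit piece lies released and at rest in its own pocket: origins within 13 mm in the block's x and y, underside less than 8.5 mm above the block's underside, level within 0.06 rad, along the pocket within 0.3 rad. Screwdriver and filling knife moved less than 20 mm (x of gouge in the frame of gouge_block between -0.013 and 0.013 m and y of gouge in the frame of gouge_block between -0.013 and 0.013 m and z of gouge in the frame of gouge_block below 0.0085 m and angle between the x axis of gouge and the x axis of gouge_block, either way round below 0.3 rad and angle between each of gouge, knife, stone, plane's own z axis and vertical below 0.06 rad and linear speed of each of gouge, knife, stone, plane below 0.02 m/s and angular speed of each of gouge, knife, stone, plane below 0.2 rad/s and x of knife in the frame of knife_block between -0.013 and 0.013 m and y of knife in the frame of knife_block between -0.013 and 0.013 m and z of knife in the frame of knife_block below 0.0085 m and angle between the x axis of knife and the x axis of knife_block, either way round below 0.3 rad and x of stone in the frame of stone_block between -0.013 and 0.013 m and y of stone in the frame of stone_block between -0.013 and 0.013 m and z of stone in the frame of stone_block below 0.0085 m and angle between the x axis of stone and the x axis of stone_block, either way round below 0.3 rad and x of plane in the frame of plane_block between -0.013 and 0.013 m and y of plane in the frame of plane_block between -0.013 and 0.013 m and z of plane in the frame of plane_block below 0.0085 m and angle between the x axis of plane and the x axis of plane_block, either way round below 0.3 rad and distance of each of screwdriver, filling_knife from where it was at the start of the episode below 0.02 m); the robot touches nothing.
It fails at once if the screwdriver or the filling knife is shifted by 20 mm or more (distance of any of screwdriver, filling_knife from where it was at the start of the episode above 0.02 m).
It fails at once if a kit piece is dropped from more than about 25 mm, or knocked flying (faster than 0.7 m/s out of the fingers) ((linear speed of gouge above 0.7 m/s and contact force between the fingers and gouge below 0.05 N) or (linear speed of knife above 0.7 m/s and contact force between the fingers and knife below 0.05 N) or (linear speed of stone above 0.7 m/s and contact force between the fingers and stone below 0.05 N) or (linear speed of plane above 0.7 m/s and contact force between the fingers and plane below 0.05 N)).
It also fails if it takes over 88 s, if anything falls off the work surface, if the arm or the gripper's body presses on something with over 40 N, if the wrist force passes 120 N, or if a joint passes its speed limit or range.

ROBOT

A 7-joint arm with a two-finger parallel gripper is mounted at the origin on the work surface. World frame = base frame: x ahead of the robot, y to its left, z up, the work surface at z = 0. Lengths are in m, angles in rad, forces in N, time in s.
With the tool pointing down it reaches from about 0.35 to 0.9 m from the base axis. Payload 8.1 kg.
Tool frame: the origin (TCP) lies midway between the tips of the shut fingers; the grasp point (between the pads) lies 19 mm behind it; z points along the fingers, y is the line along which they close (so a half turn about z gives the same grasp; the last joint's range is limited). The gripper opens to 92 mm and grips with 3 to 60 N. Pads are 19 mm wide; open, the fingers measure 130 mm over their backs; the gripper's body (75 mm by 190 mm) begins 47 mm behind the grasp point.
Start: joints at [1, 0.434, 0.025, 1.573, -0.012, 1.134, -0.075], TCP at [0.282, -0.558, 0.188] pointing down, gripper open.
Joint ranges: [-2.62, 2.62], [-0.44, 2.09], [-1.27, 1.32], [0.08, 2.57], [-1.32, 4.46], [0.12, 2], [-2.74, 2.74]. Speed limits (rad/s): [2.22, 2.22, 3.01, 3.01, 3.14, 3.14, 3.14].

INTERFACE

Orientations are given as a rotation vector (axis times angle).
In Python, from cell import arm gives the robot as it stands.
- The arm moves only by the tool carry_out, never from a script. Its arguments are lists of equal length, an entry for each row: "claw": the finger opening in cm, from 0 to 9.18; "delta_pos": the shift along the tool's x, y, z in cm, a list of three; "angular": the turn, a rotation vector about the tool's x, y, z in rad, a list of three. In form: {"claw": [claw, ...], "delta_pos": [[dx, dy, dz], ...], "angular": [[ax, ay, az], ...]}. A call has 1 to 20 rows; each row shifts and turns the commanded pose from where the row before left it, along the tool's axes as they then stand; what a row does not reach is not made up. A row lasts 1/10 s, in which the tool goes at most 50 mm and 8.59 degrees, less where a joint would pass 70% of its speed; a pose out of reach is approached as far as the arm can. A call with a gripper value outside its range is refused whole. The fingers move at their own pace and stop on an object; "force" is the grip in N (left out, the last holds). Time passes only in rows, so rows that do not move let the fingers close. It gives the time, the measured TCP pose, the force, the opening and the grip force at its end, in the units of the state.
- arm.observe(): the state, without advancing time (a new reading comes with each control period).
- arm.get_image(name): name is "scene" or "top" or "wrist"; returns a dict with "frame" (420x560x3 uint8, red, green, blue), "mtx" (3x3 intrinsics, pixels), "T" (4x4, takes a point from camera to world coordinates). Camera axes: x right, y down, z forward; pixel columns grow to the right and rows downward; lengths in m; the calibration is good to about 2 mm. A picture is of the moment at which its call begins. There is no depth.
- arm.sign_off(): hands the job in; it is judged then, once.
Trained networks look in a picture, given as the dict that the camera call returned (one of the last four; its "shot" number tells which), for a name from the list of things; names that differ only in an ending like _2 or _b are one class to them, and where a whole thing is asked for, a point or a joint stands for the part that bears it (a point fixed in the world has none). Each returns a list of dicts, best first, with "conf" (0 to 1); they miss things now and then, are a little off and sometimes report something else, mostly with a low value. They report only what shows in the picture. A call takes as long as a camera call. They do not tell look-alikes from the thing itself.
- arm.look_for(label, picture): "centre" ([column, row] as shares, 0 to 1, of the picture: columns of its width, rows of its height, amid what is visible of it).
- arm.trace(label, picture): "region" (420x560 bool, what is visible of it) and "centre" ([column, row] as shares, 0 to 1, of the picture: columns of its width, rows of its height, amid what is visible of it).
- arm.place_of(label, picture): "centre" ([column, row] as shares, 0 to 1, of the picture: columns of its width, rows of its height: a listed point, or the origin of a listed thing).
The state is a dict: "clock": time; "joints": joint angles; "dq": joint speeds; "joint_efforts": joint torques, N m; "position": TCP position; "ee_rot": TCP orientation; "force": force on the tool from outside, world axes, zero at the start; "ft_torque": the same for the moment, N m; "width": opening from 0.0 (shut) to 1.0 (fully open); "gripper_force": force on a finger pad.
Only numpy, scipy, OpenCV 4.12 (cv2) and the standard library are available. Lean on these libraries where they do the work, as an engineer would, in place of code of your own. Each camera call takes 0.05 s, during which the arm holds its last target. There are 200 camera calls.

## Working session

There is one attempt and no reset: what is moved stays moved. The work goes in short steps, Python scripts to look and compute and a tool call to move; the robot and the scene stay as the last step left them, time stands still between calls to the robot, and variables do not carry over. Pictures are saved under pics/ and viewed, at most 17 in all, crops included, and the job is handed in when it is done.

Besides the shell and the picture viewer there is one more tool, called as a command line: name --argument value ..., lists and objects as JSON in quotes. carry_out: Moves the arm, as the interface text tells. Its arguments: {"type":"object","properties":{"claw":{"type":"array","items":{"type":"number"}},"delta_pos":{"type":"array","items":{"type":"array","items":{"type":"number"}}},"angular":{"type":"array","items":{"type":"array","items":{"type":"number"}}},"force":{"type":"number"}},"required":["claw","delta_pos","angular"]}

```bash
mkdir -p pics
cat > h.py <<'E'
import numpy as np, cv2
from cell import arm
from scipy.spatial.transform import Rotation as R
def save(n,f): cv2.imwrite('pics/'+n+'.png',f[:,:,::-1])
def ray(p,uv,z):
    d=np.linalg.inv(p['mtx'])@np.array([uv[0],uv[1],1.]); d=p['T'][:3,:3]@d; o=p['T'][:3,3]
    return o+d*(z-o[2])/d[2]
def proj(p,X):
    T=np.linalg.inv(p['T']); c=T[:3,:3]@np.array(X)+T[:3,3]; u=p['mtx']@c; return u[:2]/u[2]
E
python3 - <<'E'
from h import *
s=arm.observe(); print(s['clock'],s['position'],s['ee_rot'],s['width'])
t=arm.get_image('top'); c=arm.get_image('scene')
save('top',t['frame']); save('scene',c['frame'])
print(t['T'].round(3))
H={'gouge':.017,'knife':.011,'stone':.022,'plane':.024,'screwdriver':.017,'filling_knife':.011}
for n in ['gouge','knife','stone','plane','screwdriver','filling_knife','gouge_block','knife_block','stone_block','plane_block']:
  for k in arm.place_of(n,t)[:4]:
    uv=np.array(k['centre'])*[560,420]; print(n,round(k['conf'],2),uv.round(),ray(t,uv,0.004 if 'block' in n else 0)[:2].round(3))
E
```

```text
0.0 [ 0.28150797 -0.55736454  0.18735914] [-3.05460781e+00 -7.27744085e-01  7.67479117e-04] 0.9971661130258481
[[-0.01  -0.981  0.192  0.195]
 [-1.     0.014  0.021  0.039]
 [-0.023 -0.192 -0.981  1.229]
 [ 0.     0.     0.     1.   ]]
gouge 0.85 [206. 301.] [0.202 0.271]
gouge 0.79 [208. 236.] [0.375 0.27 ]
gouge 0.69 [158. 193.] [0.499 0.41 ]
knife 0.72 [119. 159.] [0.599 0.526]
knife 0.61 [124. 245.] [0.354 0.498]
knife 0.58 [158. 198.] [0.484 0.412]
stone 0.65 [456. 195.] [ 0.479 -0.41 ]
plane 0.92 [199. 158.] [0.598 0.299]
screwdriver 0.63 [405. 234.] [ 0.374 -0.265]
filling_knife 0.77 [417. 146.] [ 0.621 -0.314]
gouge_block 0.71 [317. 157.] [ 0.594 -0.033]
gouge_block 0.22 [343. 156.] [ 0.594 -0.106]
knife_block 0.87 [289. 151.] [0.612 0.044]
stone_block 0.75 [266. 146.] [0.629 0.109]
stone_block 0.18 [158. 193.] [0.497 0.409]
plane_block 0.71 [345. 159.] [ 0.585 -0.109]
plane_block 0.44 [293. 152.] [0.61  0.035]
```

Run:
```python
import cv2
a=cv2.imread('pics/top.png')[100:340,90:490]; cv2.imwrite('pics/topc.png',cv2.resize(a,(800,480),interpolation=cv2.INTER_CUBIC))
```

```text
(no output)
```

View pics/topc.png

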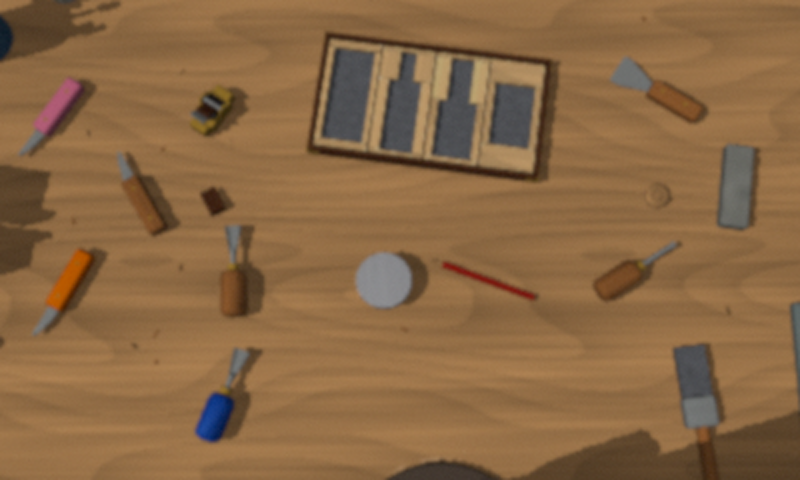

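View pics/scene.png

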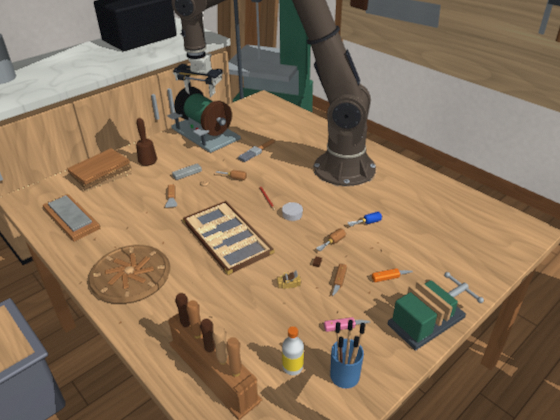

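The top view (crop coordinates = 2·(pixel−[90,100])) shows these candidates:
- **Gouge:** wooden one at px (206,237). The blue one at (200,300) is a decoy, and the screwdriver is at (405,234).
- **Knife:** wooden one at px (160,197). Pink (116,158) and orange (122,245) are decoys, and the filling knife is at (422,146).
- **Stone:** px (458,193). There's another grey bar at the edge, (490,270).
- **Plane:** px (196,154).
- **Tray:** left to right, stone, knife, gouge, plane.

Next I'll measure the axes.

Run:
```python
from h import *
t=arm.get_image('top'); w=arm.get_image('wrist')
save('w0',w['frame']); print('cam in world',w['T'].round(3))
s=arm.observe(); Rm=R.from_rotvec(s['ee_rot']).as_matrix(); print(Rm.round(3))
print('cam in tool',(Rm.T@(w['T'][:3,3]-s['position'])).round(3), (Rm.T@w['T'][:3,:3]).round(2))
for n,z in [('gouge',.017),('knife',.018),('stone',.02),('plane',.02),('screwdriver',.017),('filling_knife',.011)]:
  for k in arm.trace(n,t)[:3]:
    ys,xs=np.nonzero(k['region']); P=np.array([ray(t,(x,y),z)[:2] for x,y in zip(xs,ys)])
    c=cv2.minAreaRect(P.astype(np.float32)); ev,V=np.linalg.eigh(np.cov(P.T)); v=V[:,1]; v=v*np.sign(v[0])
    print(n,round(k['conf'],2),'rect c',np.round(c[0],3),np.round(c[1],3),'mean',P.mean(0).round(3),'yaw',round(np.arctan2(v[1],v[0]),3))
# tray pockets: dark grey
f=t['frame'].astype(int); m=((f.max(2)-f.min(2)<25)&(f.max(2)<130)&(f.max(2)>50)).astype(np.uint8)
m[:, :240]=0; m[:,370:]=0; m[:110]=0; m[190:]=0
n,l,st,ce=cv2.connectedComponentsWithStats(m)
for i in range(1,n):
  if st[i,4]>80:
    ys,xs=np.nonzero(l==i); P=np.array([ray(t,(x,y),.009)[:2] for x,y in zip(xs,ys)])
    r=cv2.minAreaRect(P.astype(np.float32)); print('pocket',st[i,4],np.round(r[0],3),np.round(r[1],3),round(r[2],1))
```

```text
cam in world [[ 0.452 -0.861 -0.232  0.344]
 [-0.892 -0.437 -0.117 -0.527]
 [-0.     0.26  -0.966  0.385]
 [ 0.     0.     0.     1.   ]]
[[ 0.893  0.451  0.   ]
 [ 0.451 -0.893 -0.   ]
 [ 0.     0.    -1.   ]]
cam in tool [ 0.07   0.    -0.197] [[ 0.   -0.97 -0.26]
 [ 1.    0.   -0.  ]
 [ 0.   -0.26  0.97]]
gouge 0.74 rect c [0.21 0.28] [0.037 0.124] mean [0.199 0.285] yaw -0.374
gouge 0.65 rect c [0.376 0.271] [0.125 0.032] mean [0.364 0.271] yaw 0.035
knife 0.69 rect c [0.347 0.5  ] [0.027 0.123] mean [0.353 0.498] yaw -0.511
knife 0.66 rect c [0.483 0.404] [0.126 0.027] mean [0.477 0.401] yaw 0.526
knife 0.62 rect c [0.595 0.532] [0.033 0.123] mean [0.604 0.524] yaw -0.598
stone 0.96 rect c [ 0.48  -0.406] [0.042 0.118] mean [ 0.479 -0.406] yaw -0.169
plane 0.86 rect c [0.6   0.307] [0.045 0.072] mean [0.6   0.306] yaw -0.531
screwdriver 0.73 rect c [ 0.37  -0.266] [0.034 0.124] mean [ 0.359 -0.249] yaw -1.018
filling_knife 0.73 rect c [ 0.617 -0.31 ] [0.129 0.042] mean [ 0.621 -0.31 ] yaw 0.998
filling_knife 0.41 rect c [ 0.484 -0.41 ] [0.044 0.121] mean [ 0.484 -0.409] yaw -0.144
pocket 869 [0.624 0.116] [0.055 0.131] 81.5
pocket 626 [0.612 0.04 ] [0.043 0.142] 81.3
pocket 727 [ 0.602 -0.036] [0.051 0.142] 81.5
pocket 571 [ 0.59  -0.112] [0.053 0.086] 81.4
```

View pics/w0.png

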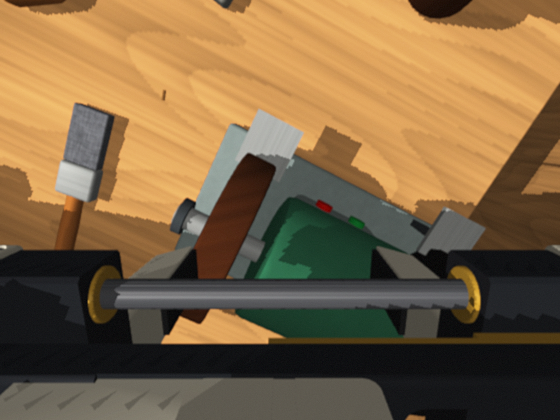

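The wrist view shows the grinder under the gripper, so I'll rise and turn first. The second grey bar is a brush. The tray pockets fit well, with yaw −0.148. I'll go for the stone first.

carry_out --claw '[9,9,9,9,9,9,9,9,9,9,9,9,9,9,9,9]' --delta_pos '[[0,0,-2],[0,0,-2],[0,0,0],[0,0,0],[0,0,0],[2.16,-2.25,0],[2.16,-2.25,0],[2.16,-2.25,0],[2.16,-2.25,0],[2.16,-2.25,0],[2.16,-2.25,0],[2.16,-2.25,0],[2.16,-2.25,0],[0,0,4],[0,0,4],[0,0,0]]' --angular '[[0,0,0.124],[0,0,0.124],[0,0,0.124],[0,0,0.124],[0,0,0.124],[0,0,0],[0,0,0],[0,0,0],[0,0,0],[0,0,0],[0,0,0],[0,0,0],[0,0,0],[0,0,0],[0,0,0],[0,0,0]]' --force 25

```text
clock: 2.6
position: [0.4771, -0.4035, 0.1431]
ee_rot: [-3.128, 0.237, 0.013]
force: [-1.0, 1.0, -1.2]
width: 0.976
gripper_force: 0.0
```

```bash
cat >> h.py <<'E'
def st():
    s=arm.observe(); M=R.from_rotvec(s['ee_rot']).as_matrix(); return s,np.array(s['position']),M,np.arctan2(M[1,0],M[0,0])
def go(x,y,z,psi):
    s,p,M,h=st(); a=-((psi-h+np.pi)%(2*np.pi)-np.pi)
    T=np.array([[np.cos(psi),np.sin(psi),0],[np.sin(psi),-np.cos(psi),0],[0,0,-1]])
    print('t',round(s['clock'],2),'p',p.round(4),'head',h.round(3),'j7',round(s['joints'][6],2),'w',round(s['width']*9.18,2),'gf',round(s['gripper_force'],1),'F',np.round(s['force'],1))
    print(' turn',round(a,3),' then shift cm',(100*T.T@(np.array([x,y,z])-p)).round(2))
def tr(n,img,z):
    for k in arm.trace(n,img)[:2]:
        ys,xs=np.nonzero(k['region']); P=np.array([ray(img,(x,y),z)[:2] for x,y in zip(xs,ys)])
        c=cv2.minAreaRect(P.astype(np.float32)); ev,V=np.linalg.eigh(np.cov(P.T)); v=V[:,1]; v=v*np.sign(v[0])
        print(n,round(k['conf'],2),'rect',np.round(c[0],3),np.round(c[1],3),'mean',P.mean(0).round(3),'yaw',round(np.arctan2(v[1],v[0]),3))
E
python3 - <<'E'
from h import *
go(.480,-.406,.013,-.155)
w=arm.get_image('wrist'); save('w1',w['frame']); tr('stone',w,.02)
E
```

```text
t 2.6 p [ 0.4771 -0.4035  0.1431] head -0.152 j7 -1.07 w 8.96 gf 0.0 F [-1.   1.  -1.2]
 turn 0.003  then shift cm [ 0.33  0.2  13.01]
stone 0.68 rect [ 0.484 -0.409] [0.038 0.115] mean [ 0.487 -0.41 ] yaw -0.157
```

View pics/w1.png

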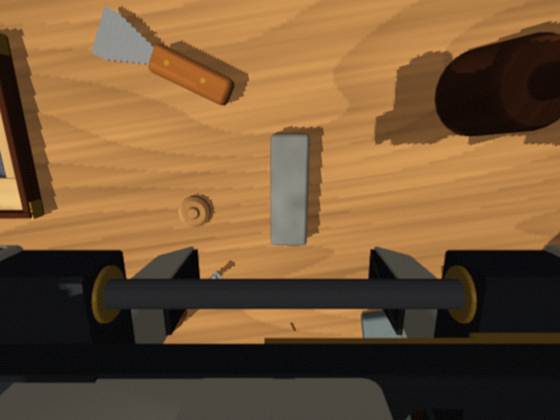

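The stone is centred between the fingers. The screwdriver tip and filling knife are clear.

carry_out --claw '[7,7,7,7,7,7]' --delta_pos '[[0.33,0.2,3],[0.33,0.15,3],[0,0,3],[0,0,2.5],[0,0,0],[0,0,0]]' --angular '[[0,0,0],[0,0,0],[0,0,0],[0,0,0],[0,0,0],[0,0,0]]'

```text
clock: 3.3
position: [0.487, -0.4118, 0.0354]
ee_rot: [3.131, -0.24, 0.003]
force: [-0.2, 0.3, 0.4]
width: 0.764
gripper_force: 0.0
```

Run:
```python
from h import *
go(.483,-.408,.013,-.155)
```

```text
t 3.3 p [ 0.487  -0.4118  0.0354] head -0.153 j7 -1.06 w 7.01 gf 0.0 F [-0.2  0.3  0.4]
 turn 0.002  then shift cm [-0.45 -0.32  2.24]
```

carry_out --claw '[7,7,7,7,2,2,2,2,2,2,2]' --delta_pos '[[-0.4,-0.3,1.0],[0,0,1.2],[0,0,0],[0,0,0],[0,0,0],[0,0,0],[0,0,0],[0,0,0],[0,0,0],[0,0,-1.5],[0,0,-1.5]]' --angular '[[0,0,0],[0,0,0],[0,0,0],[0,0,0],[0,0,0],[0,0,0],[0,0,0],[0,0,0],[0,0,0],[0,0,0],[0,0,0]]'

```text
clock: 4.4
position: [0.4822, -0.407, 0.0421]
ee_rot: [-3.132, 0.239, 0.001]
force: [0.0, -0.2, 0.2]
width: 0.231
gripper_force: 0.0
```

Run:
```python
from h import *
go(.6240,.1155,.12,-.148)
```

```text
t 4.4 p [ 0.4822 -0.407   0.0421] head -0.152 j7 -1.06 w 2.12 gf 0.0 F [ 0.  -0.2  0.2]
 turn -0.004  then shift cm [  6.32 -53.77  -7.79]
```

carry_out --claw '[7,7,7,7,7]' --delta_pos '[[0,0,-4],[0,0,-4],[0,0,0],[0,0,0],[0,0,0]]' --angular '[[0,0,0],[0,0,0],[0,0,0],[0,0,0],[0,0,0]]'

```text
clock: 4.9
position: [0.4821, -0.4068, 0.1212]
ee_rot: [-3.132, 0.239, 0.0]
force: [0.2, 0.5, 0.8]
width: 0.619
gripper_force: 0.0
```

Run:
```python
from h import *
go(.483,-.408,.005,-.155)
w=arm.get_image('wrist'); save('w2',w['frame']); tr('stone',w,.02)
```

```text
t 4.9 p [ 0.4821 -0.4068  0.1212] head -0.152 j7 -1.07 w 5.69 gf 0.0 F [0.2 0.5 0.8]
 turn 0.003  then shift cm [ 0.11  0.11 11.62]
stone 0.64 rect [ 0.485 -0.409] [0.038 0.114] mean [ 0.487 -0.41 ] yaw -0.161
```

View pics/w2.png

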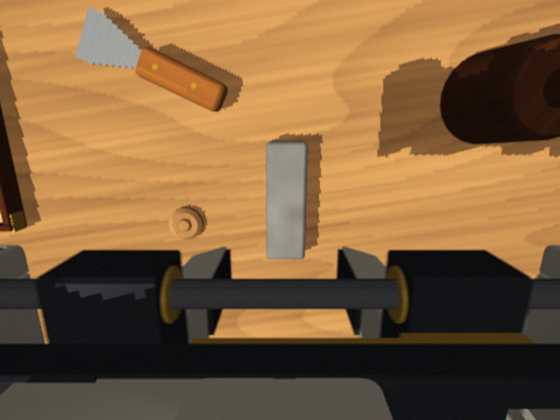

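The stone is unmoved at (286,200). The lift came before the fingers had finished closing, so I'll retry with more closing time.

carry_out --claw '[5.7,5.7,5.7,5.7,5.7,5.7,2,2,2,2,2,2,2]' --delta_pos '[[0.1,0.1,4],[0,0,4],[0,0,2],[0,0,0.9],[0,0,0],[0,0,0],[0,0,0],[0,0,0],[0,0,0],[0,0,0],[0,0,0],[0,0,0],[0,0,0]]' --angular '[[0,0,0],[0,0,0],[0,0,0],[0,0,0],[0,0,0],[0,0,0],[0,0,0],[0,0,0],[0,0,0],[0,0,0],[0,0,0],[0,0,0],[0,0,0]]'

```text
clock: 6.3
position: [0.4832, -0.4082, 0.0121]
ee_rot: [3.132, -0.239, -0.0]
force: [0.4, 0.3, 0.5]
width: 0.218
gripper_force: 0.0
```

Run:
```python
from h import *
w=arm.get_image('wrist'); c=arm.get_image('scene'); tr('stone',w,.02)
print(proj(w,[.4832,-.4082,.012]),proj(w,[.4832,-.4082,.022]))
u=proj(c,[.4832,-.4082,.03]).astype(int); print(u)
a=c['frame'][max(u[1]-60,0):u[1]+60,max(u[0]-80,0):u[0]+80]
save('w3',np.hstack([cv2.resize(w['frame'],(400,300)),cv2.resize(a,(400,300))]))
```

```text
stone 0.66 rect [ 0.485 -0.409] [0.038 0.115] mean [ 0.5   -0.412] yaw -0.167
[283.3542854  240.67952953] [283.33323102 246.10509678]
[186 168]
```

View pics/w3.png

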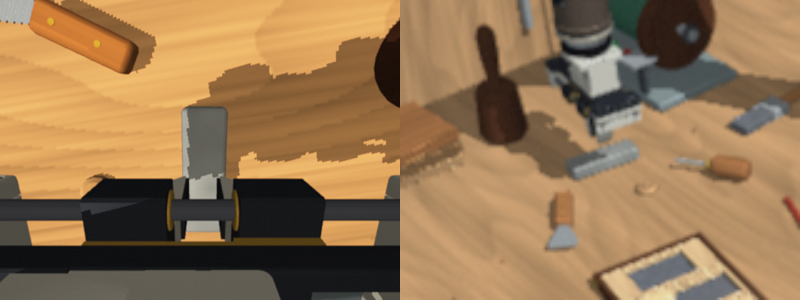

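The fingers closed to 2 cm above the stone (wrist crop (205,180)), so the tips sit higher than the TCP suggests. I'll open and go lower while watching the force.

carry_out --claw '[5.7,5.7,5.7,5.7,5.7,5.7,5.7,5.7,5.7]' --delta_pos '[[0,0,0],[0,0,0],[0,0,0],[0,0,0],[0,0,0],[0,0,0.3],[0,0,0.3],[0,0,0.3],[0,0,0]]' --angular '[[0,0,0],[0,0,0],[0,0,0],[0,0,0],[0,0,0],[0,0,0],[0,0,0],[0,0,0],[0,0,0]]'

```text
clock: 7.35
position: [0.4829, -0.4079, 0.0024]
ee_rot: [-3.132, 0.239, 0.001]
force: [0.4, -0.1, 0.0]
width: 0.622
gripper_force: 0.0
```

carry_out --claw '[3,3,3,3,3,3]' --delta_pos '[[0,0,0],[0,0,0],[0,0,0],[0,0,0],[0,0,0],[0,0,0]]' --angular '[[0,0,0],[0,0,0],[0,0,0],[0,0,0],[0,0,0],[0,0,0]]'

```text
clock: 7.95
position: [0.4833, -0.4082, 0.0032]
ee_rot: [3.132, -0.239, 0.0]
force: [0.1, -0.4, -0.7]
width: 0.328
gripper_force: 0.0
```

carry_out --claw '[5.7,5.7,5.7,5.7,5.7,5.7,5.7,5.7,5.7,5.7]' --delta_pos '[[0,0,0],[0,0,0],[0,0,0],[0,0,0],[0,0,0],[0,0,0.25],[0,0,0.25],[0,0,0.25],[0,0,0.25],[0,0,0]]' --angular '[[0,0,0],[0,0,0],[0,0,0],[0,0,0],[0,0,0],[0,0,0],[0,0,0],[0,0,0],[0,0,0],[0,0,0]]'

```text
clock: 8.95
position: [0.483, -0.408, -0.0074]
ee_rot: [-3.132, 0.239, 0.001]
force: [0.4, -0.1, -0.4]
width: 0.619
gripper_force: 0.0
```

carry_out --claw '[3,3,3,3,3,3]' --delta_pos '[[0,0,0],[0,0,0],[0,0,0],[0,0,0],[0,0,0],[0,0,0]]' --angular '[[0,0,0],[0,0,0],[0,0,0],[0,0,0],[0,0,0],[0,0,0]]'

```text
clock: 9.55
position: [0.4832, -0.4082, -0.0068]
ee_rot: [3.132, -0.239, 0.0]
force: [-0.8, -0.4, 0.2]
width: 0.328
gripper_force: 0.0
```

Reported z is −7 mm with no contact, so there is a bias in the tool height. I'll probe down gently with the fingers over the stone's top (22 mm).

carry_out --claw '[3,3,3,3]' --delta_pos '[[0,0,0.2],[0,0,0.2],[0,0,0],[0,0,0]]' --angular '[[0,0,0],[0,0,0],[0,0,0],[0,0,0]]'

```text
clock: 9.95
position: [0.4832, -0.4082, -0.011]
ee_rot: [-3.132, 0.239, 0.0]
force: [0.0, 0.9, -0.7]
width: 0.328
gripper_force: 0.0
```

carry_out --claw '[3,3,3,3]' --delta_pos '[[0,0,0.2],[0,0,0.2],[0,0,0],[0,0,0]]' --angular '[[0,0,0],[0,0,0],[0,0,0],[0,0,0]]'

```text
clock: 10.35
position: [0.4832, -0.4082, -0.015]
ee_rot: [-3.132, 0.239, 0.0]
force: [-0.1, 0.7, -0.1]
width: 0.328
gripper_force: 0.0
```

Run:
```python
from h import *
w=arm.get_image('wrist'); c=arm.get_image('scene')
s,p,M,h=st(); print(p, 'camtool',(M.T@(w['T'][:3,3]-p)).round(3))
for z in (-.015,.022,.05): print(z,proj(w,[.4832,-.4082,z]).round(),proj(c,[.4832,-.4082,z]).round(1))
a=c['frame'][120:200,136:236]; b=w['frame'][180:340,180:380]
save('w4',np.hstack([cv2.resize(b,(400,320),interpolation=cv2.INTER_CUBIC),cv2.resize(a,(400,320),interpolation=cv2.INTER_CUBIC)]))
```

```text
[ 0.48325838 -0.40824261 -0.01483658] camtool [ 0.07   0.    -0.197]
-0.015 [283. 241.] [188.  177.5]
0.022 [283. 264.] [186.9 169.8]
0.05 [283. 289.] [186.  163.9]
```

View pics/w4.png

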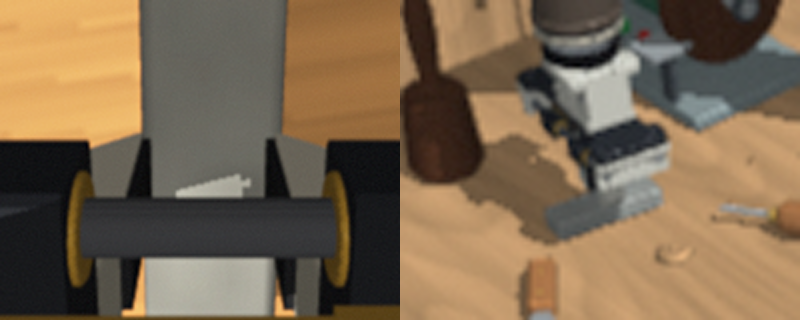

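Scene (186,166) and wrist both put the fingertips at z≈0.036 while the reported TCP is −0.015. The tips are about 50 mm short of the reported TCP. I'll open, go down 21 mm and close.

carry_out --claw '[5.7,5.7,5.7,5.7,5.7,5.7,5.7,5.7,5.7,5.7,5.7]' --delta_pos '[[0,0,0],[0,0,0],[0,0,0],[0,0,0],[0,0,0.4],[0,0,0.4],[0,0,0.4],[0,0,0.4],[0,0,0.3],[0,0,0.2],[0,0,0]]' --angular '[[0,0,0],[0,0,0],[0,0,0],[0,0,0],[0,0,0],[0,0,0],[0,0,0],[0,0,0],[0,0,0],[0,0,0],[0,0,0]]'

```text
clock: 11.55
position: [0.483, -0.4081, -0.0362]
ee_rot: [-3.132, 0.239, 0.001]
force: [0.9, -0.1, 0.8]
width: 0.616
gripper_force: 0.0
```

carry_out --claw '[3,3,3,3,3,3]' --delta_pos '[[0,0,0],[0,0,0],[0,0,0],[0,0,0],[0,0,0],[0,0,0]]' --angular '[[0,0,0],[0,0,0],[0,0,0],[0,0,0],[0,0,0],[0,0,0]]'

```text
clock: 12.15
position: [0.4834, -0.4084, -0.0357]
ee_rot: [3.132, -0.239, 0.0]
force: [-0.2, -0.1, 1.7]
width: 0.413
gripper_force: 25.0
```

Gripped (3.8 cm, 25 N). Next: lift and carry to the stone pocket.

carry_out --claw '[3,3,3,3,3,3,3,3,3,3,3,3,3,3,3,3,3,3,3,3]' --delta_pos '[[0,0,-2],[0,0,-3],[0.37,-3.37,-3],[0.37,-3.37,0],[0.37,-3.37,0],[0.37,-3.37,0],[0.37,-3.37,0],[0.37,-3.37,0],[0.37,-3.37,0],[0.37,-3.37,0],[0.37,-3.37,0],[0.37,-3.37,0],[0.37,-3.37,0],[0.37,-3.37,0],[0.37,-3.37,0],[0.37,-3.37,0],[0.37,-3.37,0],[0.37,-3.37,0],[0,0,0],[0,0,0]]' --angular '[[0,0,0],[0,0,0],[0,0,0],[0,0,0],[0,0,0],[0,0,0],[0,0,0],[0,0,0],[0,0,0],[0,0,0],[0,0,0],[0,0,0],[0,0,0],[0,0,0],[0,0,0],[0,0,0],[0,0,0],[0,0,0],[0,0,0],[0,0,0]]'

```text
clock: 14.15
position: [0.6229, 0.1168, 0.0435]
ee_rot: [3.133, -0.236, -0.002]
force: [-0.5, -0.9, -2.2]
width: 0.414
gripper_force: 25.0
```

Run:
```python
from h import *
go(.624,.1155,-.027,-.148)
w=arm.get_image('wrist'); save('w5',w['frame'])
s,p,M,h=st(); tr('stone',w,p[2]+.0357+.02)
```

```text
t 14.15 p [0.6229 0.1168 0.0435] head -0.15 j7 -1.95 w 3.8 gf 25.0 F [-0.5 -0.9 -2.2]
 turn -0.002  then shift cm [0.13 0.12 7.05]
stone 0.68 rect [0.636 0.115] [0.038 0.091] mean [0.644 0.113] yaw -0.152
```

View pics/w5.png

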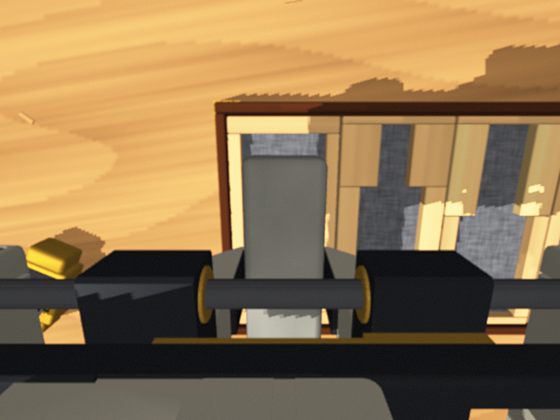

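The stone hangs squarely over its pocket (285,130 far edge), so I'll lower it.

carry_out --claw '[3,3,3,3,3,3,3]' --delta_pos '[[0.1,0.1,2.5],[0,0,2.5],[0,0,1],[0,0,0.6],[0,0,0.2],[0,0,0.2],[0,0,0]]' --angular '[[0,0,0],[0,0,0],[0,0,0],[0,0,0],[0,0,0],[0,0,0],[0,0,0]]'

```text
clock: 14.95
position: [0.6253, 0.1149, -0.0248]
ee_rot: [-3.132, 0.239, -0.003]
force: [-0.8, 0.5, 0.1]
width: 0.408
gripper_force: 26.3
```

carry_out --claw '[5,5,5,5,5,5,5,5,5,5]' --delta_pos '[[0,0,0],[0,0,0],[0,0,0],[0,0,-1],[0,0,-2],[0,0,-4],[0,0,-4],[0,0,0],[0,0,0],[0,0,0]]' --angular '[[0,0,0],[0,0,0],[0,0,0],[0,0,0],[0,0,0],[0,0,0],[0,0,0],[0,0,0],[0,0,0],[0,0,0]]'

```text
clock: 15.95
position: [0.6238, 0.1142, 0.0837]
ee_rot: [3.132, -0.239, -0.001]
force: [0.3, 0.1, -0.3]
width: 0.543
gripper_force: 0.0
```

Run:
```python
from h import *
t=arm.get_image('top'); w=arm.get_image('wrist'); tr('stone',w,.031)
# plane pose
tr('plane',t,.02)
go(.600,.305,.08,-.55); go(.376,.271,.08,.03)
```

```text
stone 0.77 rect [0.628 0.114] [0.038 0.111] mean [0.631 0.114] yaw -0.159
plane 0.75 rect [0.6   0.307] [0.043 0.07 ] mean [0.599 0.306] yaw -0.512
t 16.15 p [0.6237 0.1144 0.0831] head -0.152 j7 -1.95 w 5.02 gf 0.0 F [-0.3  0.2  0.5]
 turn 0.398  then shift cm [-11.98 -15.01   0.31]
t 16.15 p [0.6237 0.1144 0.0831] head -0.152 j7 -1.95 w 5.02 gf 0.0 F [-0.3  0.2  0.5]
 turn -0.182  then shift cm [-24.29 -16.4    0.31]
```

Stone is seated. Now the plane.

carry_out --claw '[6.5,6.5,6.5,6.5,6.5,6.5,6.5,6.5,6.5,6.5,6.5,6.5]' --delta_pos '[[0,0,0],[0,0,0],[0,0,0],[-1.93,-2.57,0],[-1.93,-2.57,0],[-1.93,-2.57,0],[-1.93,-2.57,0],[-1.93,-2.57,0],[-1.93,-2.57,0],[0,0,0],[0,0,0],[0,0,0]]' --angular '[[0,0,0.123],[0,0,0.123],[0,0,0.123],[0,0,0],[0,0,0],[0,0,0],[0,0,0],[0,0,0],[0,0,0],[0,0,0],[0,0,0],[0,0,0]]'

```text
clock: 17.35
position: [0.601, 0.3043, 0.0836]
ee_rot: [3.033, -0.811, -0.0]
force: [-0.2, -1.4, -0.0]
width: 0.707
gripper_force: 0.0
```

Run:
```python
from h import *
go(.600,.306,-.037,-.521)
w=arm.get_image('wrist'); save('w6',w['frame']); tr('plane',w,.024)
for k in arm.place_of('plane',w)[:2]: print(k['conf'],ray(w,np.array(k['centre'])*[560,420],0))
```

```text
t 17.35 p [0.601  0.3043 0.0836] head -0.523 j7 -2.56 w 6.49 gf 0.0 F [-0.2 -1.4 -0. ]
 turn -0.002  then shift cm [-0.17 -0.09 12.06]
plane 0.97 rect [0.605 0.307] [0.037 0.071] mean [0.606 0.306] yaw -0.592
0.81 [0.59961686 0.31023205 0.        ]
```

View pics/w6.png

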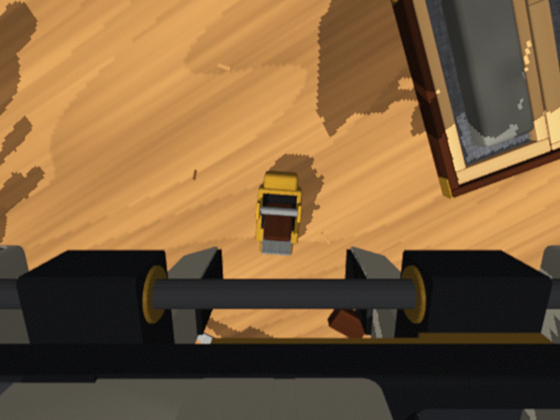

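The plane is between the fingers at (280,212). The loose cube is clear of them. Descending.

carry_out --claw '[6.5,6.5,6.5,6.5,6.5,6.5,6.5,2.5,2.5,2.5,2.5,2.5,2.5,2.5]' --delta_pos '[[0.1,-0.38,3.5],[0,0,3.5],[0,0,2.5],[0,0,1.5],[0,0,0.9],[0,0,0],[0,0,0],[0,0,0],[0,0,0],[0,0,0],[0,0,0],[0,0,0],[0,0,0],[0,0,0]]' --angular '[[0,0,0],[0,0,0],[0,0,0],[0,0,0],[0,0,0],[0,0,0],[0,0,0],[0,0,0],[0,0,0],[0,0,0],[0,0,0],[0,0,0],[0,0,0],[0,0,0]]'

```text
clock: 18.9
position: [0.6036, 0.3088, -0.0345]
ee_rot: [-3.035, 0.81, -0.0]
force: [-1.1, -1.4, 5.4]
width: 0.397
gripper_force: 24.4
```

Run:
```python
from h import *
go(.590,-.1115,.05,-.148)
```

```text
t 18.9 p [ 0.6036  0.3088 -0.0345] head -0.521 j7 -2.54 w 3.64 gf 24.4 F [-1.1 -1.4  5.4]
 turn -0.373  then shift cm [ 4.85 41.77 -8.45]
```

carry_out --claw '[2.5,2.5,2.5,2.5,2.5,2.5,2.5,2.5,2.5,2.5,2.5,2.5,2.5,2.5,2.5,2.5,2.5,2.5,2.5,2.5]' --delta_pos '[[0,0,-2],[0,0,-3],[0,0,-3.4],[0.35,2.98,0],[0.35,2.98,0],[0.35,2.98,0],[0.35,2.98,0],[0.35,2.98,0],[0.35,2.98,0],[0.35,2.98,0],[0.35,2.98,0],[0.35,2.98,0],[0.35,2.98,0],[0.35,2.98,0],[0.35,2.98,0],[0.35,2.98,0],[0.35,2.98,0],[0,0,0],[0,0,0],[0,0,0]]' --angular '[[0,0,-0.124],[0,0,-0.124],[0,0,-0.124],[0,0,0],[0,0,0],[0,0,0],[0,0,0],[0,0,0],[0,0,0],[0,0,0],[0,0,0],[0,0,0],[0,0,0],[0,0,0],[0,0,0],[0,0,0],[0,0,0],[0,0,0],[0,0,0],[0,0,0]]'

```text
clock: 20.9
position: [0.5898, -0.1098, 0.0488]
ee_rot: [-3.132, 0.232, 0.001]
force: [0.2, 0.1, -2.8]
width: 0.397
gripper_force: 24.3
```

Run:
```python
from h import *
go(.590,-.1115,-.026,-.148)
w=arm.get_image('wrist'); save('w7',w['frame'])
s,p,M,h=st(); tr('plane',w,p[2]+.0345+.024)
```

```text
t 20.9 p [ 0.5898 -0.1098  0.0488] head -0.148 j7 -1.6 w 3.65 gf 24.3 F [ 0.2  0.1 -2.8]
 turn -0.0  then shift cm [0.05 0.16 7.48]
plane 0.56 rect [ 0.595 -0.111] [0.038 0.07 ] mean [ 0.599 -0.112] yaw -0.208
```

View pics/w7.png

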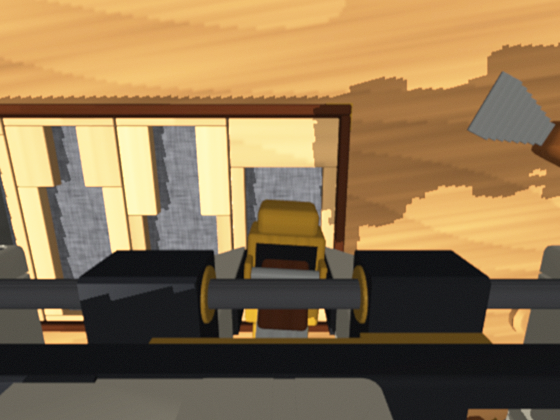

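The plane is held level and over its pocket (283,190), about 5 mm too far out. I'll correct that and lower.

carry_out --claw '[2.5,2.5,2.5,2.5,2.5,2.5,2.5,2.5]' --delta_pos '[[-0.35,0.1,2.5],[0,0,2.5],[0,0,1.2],[0,0,0.6],[0,0,0.3],[0,0,0.2],[0,0,0.1],[0,0,0]]' --angular '[[0,0,0],[0,0,0],[0,0,0],[0,0,0],[0,0,0],[0,0,0],[0,0,0],[0,0,0]]'

```text
clock: 21.8
position: [0.587, -0.1115, -0.0242]
ee_rot: [3.133, -0.234, 0.002]
force: [0.3, 0.6, -1.4]
width: 0.399
gripper_force: 24.7
```

carry_out --claw '[2.5,2.5,4.9,4.9,4.9,4.9,4.9,4.9,4.9,4.9,4.9,4.9]' --delta_pos '[[0,0,0.1],[0,0,0],[0,0,0],[0,0,0],[0,0,0],[0,0,-1],[0,0,-2],[0,0,-4],[0,0,-4],[0,0,0],[0,0,0],[0,0,0]]' --angular '[[0,0,0],[0,0,0],[0,0,0],[0,0,0],[0,0,0],[0,0,0],[0,0,0],[0,0,0],[0,0,0],[0,0,0],[0,0,0],[0,0,0]]'

```text
clock: 23.0
position: [0.5856, -0.1116, 0.0835]
ee_rot: [3.133, -0.235, -0.002]
force: [-0.5, -0.7, -0.4]
width: 0.529
gripper_force: 0.0
```

Run:
```python
from h import *
w=arm.get_image('wrist'); tr('plane',w,.033); save('w8',w['frame'])
t=arm.get_image('top'); tr('gouge',t,.017)
for k in arm.place_of('gouge',t)[:3]: print(k['conf'],ray(t,np.array(k['centre'])*[560,420],0).round(3))
go(.350,.270,.085,.03)
```

```text
plane 0.61 rect [ 0.589 -0.112] [0.038 0.073] mean [ 0.59  -0.112] yaw -0.215
plane 0.47 rect [0.628 0.029] [0.073 0.12 ] mean [0.636 0.029] yaw -0.212
gouge 0.8 rect [0.375 0.271] [0.123 0.032] mean [0.364 0.271] yaw 0.04
gouge 0.73 rect [0.21 0.28] [0.036 0.125] mean [0.197 0.285] yaw -0.361
0.73 [0.213 0.274 0.   ]
0.62 [0.376 0.267 0.   ]
t 23.25 p [ 0.5857 -0.1115  0.0832] head -0.149 j7 -1.6 w 4.96 gf 0.0 F [0.3 1.1 0.2]
 turn -0.179  then shift cm [-22.41 -38.84  -0.18]
```

carry_out --claw '[6,6,6,6,6,6,6,6,6,6,6,6,6,6,6,6,6,6,6]' --delta_pos '[[0,0,0],[0,0,0],[-1.6,-2.77,0],[-1.6,-2.77,0],[-1.6,-2.77,0],[-1.6,-2.77,0],[-1.6,-2.77,0],[-1.6,-2.77,0],[-1.6,-2.77,0],[-1.6,-2.77,0],[-1.6,-2.77,0],[-1.6,-2.77,0],[-1.6,-2.77,0],[-1.6,-2.77,0],[-1.6,-2.77,0],[-1.6,-2.77,0],[0,0,0],[0,0,0],[0,0,0]]' --angular '[[0,0,-0.092],[0,0,-0.092],[0,0,0],[0,0,0],[0,0,0],[0,0,0],[0,0,0],[0,0,0],[0,0,0],[0,0,0],[0,0,0],[0,0,0],[0,0,0],[0,0,0],[0,0,0],[0,0,0],[0,0,0],[0,0,0],[0,0,0]]'

```text
clock: 25.15
position: [0.3494, 0.2673, 0.0839]
ee_rot: [3.14, 0.053, -0.0]
force: [-0.1, 0.6, -0.1]
width: 0.654
gripper_force: 0.0
```

Run:
```python
from h import *
w=arm.get_image('wrist'); tr('gouge',w,.017); save('w9',np.hstack([cv2.resize(cv2.imread('pics/w8.png')[:,:,::-1],(400,300)),cv2.resize(w['frame'],(400,300))]))
for k in arm.place_of('gouge',w)[:3]: print(k['conf'],ray(w,np.array(k['centre'])*[560,420],0).round(3))
go(.349,.270,-.036,.035)
```

```text
gouge 0.96 rect [0.247 0.269] [0.017 0.035] mean [0.248 0.267] yaw -0.484
gouge 0.9 rect [0.375 0.273] [0.127 0.035] mean [0.367 0.273] yaw 0.038
0.85 [0.377 0.272 0.   ]
0.6 [0.211 0.278 0.   ]
t 25.3 p [0.3496 0.2673 0.084 ] head 0.033 j7 -2.38 w 6.0 gf 0.0 F [-0.3 -0.1 -0.7]
 turn -0.002  then shift cm [-0.05 -0.27 12.  ]
```

View pics/w9.png

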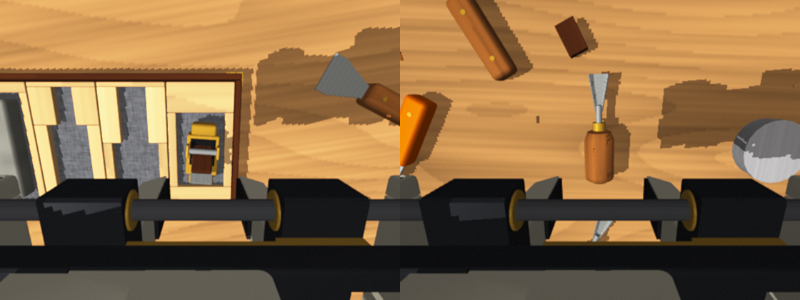

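The plane sits in its pocket (left). On the right, the gouge handle is at (600,158) with the blue one behind the fingers. Descending.

carry_out --claw '[6,6,6,6,6,6,6,2.2,2.2,2.2,2.2,2.2,2.2,2.2]' --delta_pos '[[0,-0.45,3.5],[0,0,3.5],[0,0,2.5],[0,0,1.5],[0,0,0.8],[0,0,0],[0,0,0],[0,0,0],[0,0,0],[0,0,0],[0,0,0],[0,0,0],[0,0,0],[0,0,0]]' --angular '[[0,0,0],[0,0,0],[0,0,0],[0,0,0],[0,0,0],[0,0,0],[0,0,0],[0,0,0],[0,0,0],[0,0,0],[0,0,0],[0,0,0],[0,0,0],[0,0,0]]'

```text
clock: 26.7
position: [0.349, 0.2729, -0.0336]
ee_rot: [-3.141, -0.054, -0.001]
force: [-0.8, -0.7, 7.0]
width: 0.365
gripper_force: 25.0
```

Run:
```python
from h import *
c=np.array([.6014,-.0358])-.026*np.array([np.cos(.148),-np.sin(.148)]); print(c)
go(*c,.05,-.148)
```

```text
[ 0.57568423 -0.03196603]
t 26.7 p [ 0.349   0.2729 -0.0336] head 0.035 j7 -2.45 w 3.35 gf 25.0 F [-0.8 -0.7  7. ]
 turn 0.183  then shift cm [26.91 26.81 -8.36]
```

carry_out --claw '[2.2,2.2,2.2,2.2,2.2,2.2,2.2,2.2,2.2,2.2,2.2,2.2,2.2,2.2,2.2,2.2,2.2,2.2]' --delta_pos '[[0,0,-2],[0,0,-3],[0,0,-3.4],[2.24,2.23,0],[2.24,2.23,0],[2.24,2.23,0],[2.24,2.23,0],[2.24,2.23,0],[2.24,2.23,0],[2.24,2.23,0],[2.24,2.23,0],[2.24,2.23,0],[2.24,2.23,0],[2.24,2.23,0],[2.24,2.23,0],[0,0,0],[0,0,0],[0,0,0]]' --angular '[[0,0,0],[0,0,0.091],[0,0,0.092],[0,0,0],[0,0,0],[0,0,0],[0,0,0],[0,0,0],[0,0,0],[0,0,0],[0,0,0],[0,0,0],[0,0,0],[0,0,0],[0,0,0],[0,0,0],[0,0,0],[0,0,0]]'

```text
clock: 28.5
position: [0.5744, -0.0305, 0.0498]
ee_rot: [-3.133, 0.231, 0.002]
force: [0.2, 1.0, -0.2]
width: 0.369
gripper_force: 25.0
```

Run:
```python
from h import *
go(.5757,-.032,-.0245,-.148)
w=arm.get_image('wrist'); save('w10',w['frame'])
s,p,M,h=st(); tr('gouge',w,p[2]+.0336+.017)
for k in arm.place_of('gouge',w)[:3]: print(k['conf'],ray(w,np.array(k['centre'])*[560,420],p[2]+.0336).round(3))
```

```text
t 28.5 p [ 0.5744 -0.0305  0.0498] head -0.147 j7 -1.77 w 3.38 gf 25.0 F [ 0.2  1.  -0.2]
 turn 0.001  then shift cm [0.16 0.13 7.43]
gouge 0.68 rect [ 0.606 -0.089] [0.032 0.048] mean [ 0.607 -0.088] yaw -0.125
gouge 0.55 rect [ 0.601 -0.034] [0.036 0.126] mean [ 0.602 -0.035] yaw -0.149
0.97 [ 0.603 -0.035  0.084]
```

View pics/w10.png

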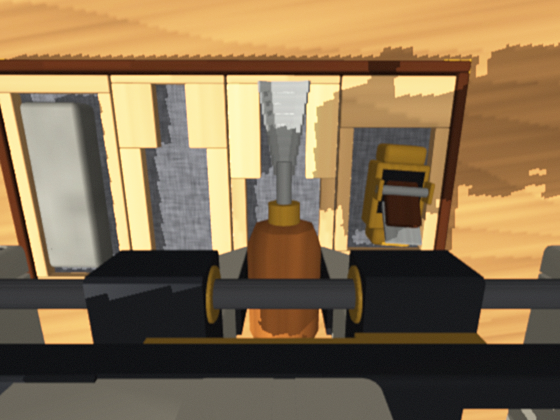

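The gouge is in line over its pocket, edge at (283,95). The stone and plane lie in their pockets. Lowering.

carry_out --claw '[2.2,2.2,2.2,2.2,2.2,2.2,2.2,2.2,2.2]' --delta_pos '[[0,0.1,2.5],[0,0,2.5],[0,0,1.2],[0,0,0.6],[0,0,0.3],[0,0,0.2],[0,0,0.1],[0,0,0.1],[0,0,0]]' --angular '[[0,0,0],[0,0,0],[0,0,0],[0,0,0],[0,0,0],[0,0,0],[0,0,0],[0,0,0],[0,0,0]]'

```text
clock: 29.55
position: [0.5755, -0.0326, -0.0244]
ee_rot: [-3.133, 0.233, -0.002]
force: [0.3, -0.2, 0.6]
width: 0.367
gripper_force: 25.4
```

carry_out --claw '[4.6,4.6,4.6,4.6,4.6,4.6,4.6,4.6,4.6,4.6]' --delta_pos '[[0,0,0],[0,0,0],[0,0,0],[0,0,-1],[0,0,-2],[0,0,-4],[0,0,-4],[0,0,0],[0,0,0],[0,0,0]]' --angular '[[0,0,0],[0,0,0],[0,0,0],[0,0,0],[0,0,0],[0,0,0],[0,0,0],[0,0,0],[0,0,0],[0,0,0]]'

```text
clock: 30.55
position: [0.5742, -0.0328, 0.0845]
ee_rot: [3.133, -0.233, -0.002]
force: [-0.6, 0.5, -0.9]
width: 0.503
gripper_force: 0.0
```

Run:
```python
from h import *
w=arm.get_image('wrist'); tr('gouge',w,.026); save('w11',w['frame'])
t=arm.get_image('top'); tr('knife',t,.018); 
for k in arm.place_of('knife',t)[:3]: print(k['conf'],ray(t,np.array(k['centre'])*[560,420],0).round(3))
c=np.array([.483,.404])-.018*np.array([np.cos(.526),np.sin(.526)]); print(c)
go(*c,.085,.526)
```

```text
gouge 0.66 rect [ 0.601 -0.037] [0.035 0.128] mean [ 0.594 -0.035] yaw -0.149
knife 0.84 rect [0.48  0.404] [0.122 0.026] mean [0.472 0.399] yaw 0.531
knife 0.82 rect [0.348 0.5  ] [0.03  0.125] mean [0.357 0.495] yaw -0.514
0.87 [0.498 0.413 0.   ]
0.83 [0.597 0.535 0.   ]
0.73 [0.353 0.504 0.   ]
[0.4674332  0.39496259]
t 30.8 p [ 0.5744 -0.0326  0.0842] head -0.148 j7 -1.76 w 4.59 gf 0.0 F [ 0.8 -0.   0.2]
 turn -0.674  then shift cm [ 12.21 -42.35  -0.08]
```

carry_out --claw '[5.5,5.5,5.5,5.5,5.5,5.5,5.5,5.5,5.5,5.5,5.5,5.5,5.5,5.5,5.5,5.5,5.5,5.5,5.5,5.5]' --delta_pos '[[0,0,0],[0,0,0],[0,0,0],[0,0,0],[0,0,0],[0.87,-3.02,0],[0.87,-3.02,0],[0.87,-3.02,0],[0.87,-3.02,0],[0.87,-3.02,0],[0.87,-3.02,0],[0.87,-3.02,0],[0.87,-3.02,0],[0.87,-3.02,0],[0.87,-3.02,0],[0.87,-3.02,0],[0.87,-3.02,0],[0.87,-3.02,0],[0.87,-3.02,0],[0,0,0]]' --angular '[[0,0,-0.135],[0,0,-0.135],[0,0,-0.135],[0,0,-0.135],[0,0,-0.135],[0,0,0],[0,0,0],[0,0,0],[0,0,0],[0,0,0],[0,0,0],[0,0,0],[0,0,0],[0,0,0],[0,0,0],[0,0,0],[0,0,0],[0,0,0],[0,0,0],[0,0,0]]'

```text
clock: 32.8
position: [0.4647, 0.3997, 0.0847]
ee_rot: [-3.027, -0.827, 0.001]
force: [-0.9, 0.3, -0.1]
width: 0.601
gripper_force: 0.0
```

Run:
```python
from h import *
arm.get_image('top');w=arm.get_image('wrist'); tr('knife',w,.018); save('w12',np.hstack([cv2.resize(cv2.imread('pics/w11.png')[:,:,::-1],(400,300)),cv2.resize(w['frame'],(400,300))]))
go(.4675,.395,-.036,.526)
```

```text
knife 0.64 rect [0.488 0.41 ] [0.131 0.027] mean [0.483 0.406] yaw 0.52
knife 0.63 rect [0.384 0.487] [0.027 0.063] mean [0.391 0.485] yaw -0.712
t 32.95 p [0.4678 0.3934 0.0845] head 0.527 j7 -1.97 w 5.53 gf 0.0 F [-0.4 -1.2 -0.5]
 turn 0.001  then shift cm [ 0.06 -0.16 12.05]
```

View pics/w12.png

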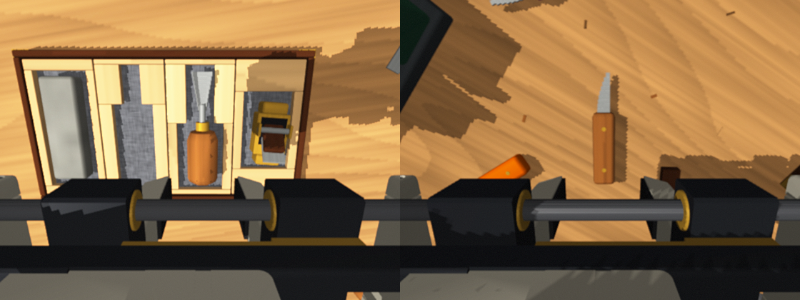

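The gouge is seated (left). On the right, the wooden knife is at (604,130), with the orange one and the cube clear of the fingers. Descending.

carry_out --claw '[5.5,5.5,5.5,5.5,5.5,5.5,5.5,1.5,1.5,1.5,1.5,1.5,1.5,1.5]' --delta_pos '[[0.55,-0.3,3.5],[0,0,3.5],[0,0,2.5],[0,0,1.5],[0,0,1.05],[0,0,0],[0,0,0],[0,0,0],[0,0,0],[0,0,0],[0,0,0],[0,0,0],[0,0,0],[0,0,0]]' --angular '[[0,0,0],[0,0,0],[0,0,0],[0,0,0],[0,0,0],[0,0,0],[0,0,0],[0,0,0],[0,0,0],[0,0,0],[0,0,0],[0,0,0],[0,0,0],[0,0,0]]'

```text
clock: 34.35
position: [0.4711, 0.3996, -0.0351]
ee_rot: [-3.033, -0.818, -0.001]
force: [-0.4, -1.0, 5.5]
width: 0.28
gripper_force: 25.0
```

Run:
```python
from h import *
c=np.array([.6126,.0398])-.018*np.array([np.cos(.148),-np.sin(.148)]); print(c)
go(*c,.05,-.148)
```

```text
[0.59479678 0.04245429]
t 34.35 p [ 0.4711  0.3996 -0.0351] head 0.527 j7 -2.01 w 2.57 gf 25.0 F [-0.4 -1.   5.5]
 turn 0.675  then shift cm [17.5  33.5  -8.51]
```

carry_out --claw '[1.5,1.5,1.5,1.5,1.5,1.5,1.5,1.5,1.5,1.5,1.5,1.5,1.5,1.5,1.5,1.5,1.5,1.5,1.5,1.5]' --delta_pos '[[0,0,-2],[0,0,-3],[0,0,-3.5],[0,0,0],[0,0,0],[0,0,0],[1.46,2.79,0],[1.46,2.79,0],[1.46,2.79,0],[1.46,2.79,0],[1.46,2.79,0],[1.46,2.79,0],[1.46,2.79,0],[1.46,2.79,0],[1.46,2.79,0],[1.46,2.79,0],[1.46,2.79,0],[1.46,2.79,0],[0,0,0],[0,0,0]]' --angular '[[0,0,0],[0,0,0.135],[0,0,0.135],[0,0,0.135],[0,0,0.135],[0,0,0.135],[0,0,0],[0,0,0],[0,0,0],[0,0,0],[0,0,0],[0,0,0],[0,0,0],[0,0,0],[0,0,0],[0,0,0],[0,0,0],[0,0,0],[0,0,0],[0,0,0]]'

```text
clock: 36.35
position: [0.5947, 0.0417, 0.0493]
ee_rot: [3.133, -0.236, -0.001]
force: [0.1, 0.4, -0.9]
width: 0.282
gripper_force: 25.0
```

Run:
```python
from h import *
arm.get_image('top'); w=arm.get_image('wrist'); save('w13',w['frame'])
go(.5948,.0425,-.026,-.148)
s,p,M,h=st(); tr('knife',w,p[2]+.0351+.018)
for k in arm.place_of('knife',w)[:3]: print(k['conf'],ray(w,np.array(k['centre'])*[560,420],p[2]+.0351).round(3))
```

```text
t 36.45 p [0.5943 0.0438 0.0494] head -0.147 j7 -1.9 w 2.56 gf 25.0 F [ 0.4  0.6 -0.7]
 turn 0.001  then shift cm [0.07 0.12 7.54]
knife 0.63 rect [0.619 0.039] [0.026 0.119] mean [0.618 0.039] yaw -0.162
0.59 [0.636 0.088 0.084]
0.57 [0.613 0.039 0.084]
```

View pics/w13.png

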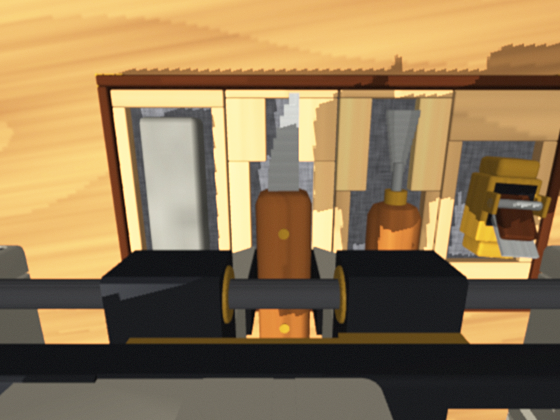

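The knife is in line over its pocket (283,110). Lowering.

carry_out --claw '[1.5,1.5,1.5,1.5,1.5,1.5,1.5,1.5,1.5]' --delta_pos '[[0,0,2.5],[0,0,2.5],[0,0,1.3],[0,0,0.6],[0,0,0.3],[0,0,0.2],[0,0,0.1],[0,0,0.1],[0,0,0]]' --angular '[[0,0,0],[0,0,0],[0,0,0],[0,0,0],[0,0,0],[0,0,0],[0,0,0],[0,0,0],[0,0,0]]'

```text
clock: 37.45
position: [0.5955, 0.0427, -0.0256]
ee_rot: [-3.133, 0.233, -0.002]
force: [-1.1, 1.0, 3.2]
width: 0.283
gripper_force: 26.7
```

carry_out --claw '[4,4,4,4,4,4,4,4,4,4,4]' --delta_pos '[[0,0,0],[0,0,0],[0,0,0],[0,0,-1],[0,0,-2],[-1,0,-4],[-3,0,-4],[-3,0,-2],[0,0,0],[0,0,0],[0,0,0]]' --angular '[[0,0,0],[0,0,0],[0,0,0],[0,0,0],[0,0,0],[0,0,0],[0,0,0],[0,0,0],[0,0,0],[0,0,0],[0,0,0]]'

```text
clock: 38.55
position: [0.526, 0.0523, 0.1032]
ee_rot: [3.132, -0.234, -0.0]
force: [0.3, 0.6, -0.2]
width: 0.435
gripper_force: 0.0
```

Run:
```python
from h import *
t=arm.get_image('top'); w=arm.get_image('wrist'); save('w14',w['frame'])
B={'stone':(.624,.1155,.031),'knife':(.6126,.0398,.026),'gouge':(.6014,-.0358,.026),'plane':(.590,-.1115,.033)}
for n,b in B.items(): print(b); tr(n,w,b[2])
tr('screwdriver',t,.017); tr('filling_knife',t,.011); go(.5,0,.1,-.148)
```

```text
(0.624, 0.1155, 0.031)
stone 0.91 rect [0.625 0.113] [0.041 0.113] mean [0.628 0.112] yaw -0.156
(0.6126, 0.0398, 0.026)
knife 0.61 rect [0.615 0.04 ] [0.027 0.13 ] mean [0.607 0.041] yaw -0.148
(0.6014, -0.0358, 0.026)
gouge 0.6 rect [ 0.603 -0.037] [0.038 0.124] mean [ 0.594 -0.036] yaw -0.139
(0.59, -0.1115, 0.033)
plane 0.82 rect [ 0.588 -0.109] [0.053 0.069] mean [ 0.589 -0.108] yaw -0.206
screwdriver 0.54 rect [ 0.375 -0.276] [0.033 0.101] mean [ 0.367 -0.261] yaw -1.009
filling_knife 0.66 rect [ 0.619 -0.316] [0.131 0.037] mean [ 0.617 -0.316] yaw 0.99
t 38.95 p [0.5256 0.0528 0.1032] head -0.148 j7 -1.94 w 3.99 gf 0.0 F [ 0.1 -0.5  0.1]
 turn -0.0  then shift cm [-1.75  5.6   0.32]
```

View pics/w14.png

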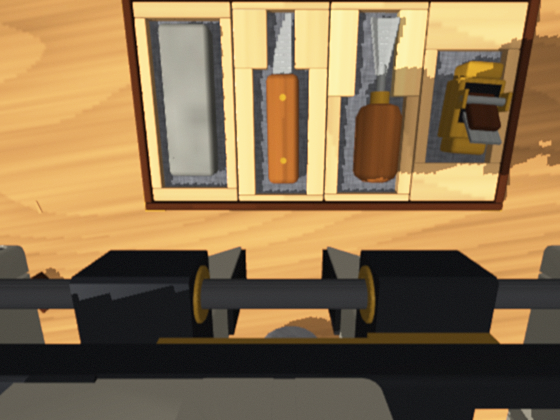

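All four pieces lie in their pockets: stone (187,100), knife (282,125), gouge (378,130) and plane (468,105). The gripper is clear.

```bash
python3 -c "
from cell import arm
print(arm.sign_off())"
```

```text
the job is handed in; nothing more can be done
None
```

I put the gouge, knife, stone and plane flat in their own pockets and handed the job in at about 39 s; the screwdriver and filling knife were never touched, but sign-off returned no verdict.

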